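# Unlock the sample transport case and hold up its opened padlock

### The job

First take the small brown bottle off the lid of the locked sample case and stand it upright on the worktop. Then turn the padlock's black dial, click by click, until its orange line meets the red mark, pull the shackle fully open so that its short leg leaves the staple, and lift the open padlock straight out of its pocket. Finish while holding the padlock level, dial up and shackle still open, at least 10 cm above the lid for the custody check; do not put it down, and leave the other things on the worktop where they are.

Things in the scene. Friction and masses are not known exactly. Their poses are not given: they have to be found in the camera images.
- case: Sample transport case, dark with aluminium edges, 220 (x) x 300 (y) x 95 mm high, fixed. Origin: centre of its underside; z up; -x is its front, over which a steel hasp strap comes up onto the lid. The padlock lies on the lid in a pocket centred at x 0, y +75 mm, its rim 11 mm above the lid. The lid stays shut. The worktop beyond its right-hand (-y) end is free for about 120 mm.
- staple (a point): Middle of the steel staple on the lid: an inverted U of 6 mm bar, 29 mm wide along the case's x, 6 mm along y, its top 33 mm above the lid; the padlock's short leg passes through it. This point lies at x -22, y +29 mm in the case's frame, 18 mm above the lid.
- lock: Steel padlock lying dial up in the pocket, loose, 0.38 kg. Origin: centre of its underside under the dial axis, 4 mm above the lid; axes as the case's at the start. Body 66 (x) x 62 (y) x 28 mm; its lowest 7 mm stand in the pocket, 1.5 mm play. A U shackle of 9 mm bar leaves it toward -y, 14 mm above the underside: short leg at x -22, captive long leg at x +22 mm. Red mark on top at the -x side.
- lock_dial (a joint): Dial angle in rad, counter-clockwise positive from above. 0 = orange line at the red mark; only there (within about 0.1) is the shackle released. A click every 0.628 rad (ten a turn, about 0.06 N m); left alone, the dial springs to the nearest click. It starts one to three clicks on the positive side: turn it clockwise.
- dial_grip (a point): Centre of the dial's grip, on the dial axis, 41 mm above the padlock's underside. The grip is a black fluted round, 36 mm across, from 8 mm below this point to 8 mm above it; under it a skirt 48 mm across with nine white lines and one orange line, which also runs over the grip.
- lock_shackle (a joint): How far the shackle is pulled out of the padlock, in m: 0 = home, 0.036 = fully open (stop). It slides toward the padlock's -y with about 2 N friction and stays where left. From 0.030 the tip of the short leg is clear past the staple, and the padlock can be lifted straight up, the staple passing through the gap.
- shackle_bow (a point): Middle of the shackle's bow, on the centre line of the 9 mm round bar, which here runs along the padlock's x; 99 mm from the dial axis toward -y with the shackle home, 18 mm above the lid; moves with the shackle. Inside the loop about 45 mm are free between bow and staple.
- bottle: Small brown reagent bottle with black cap, body 41 mm across and 53 mm high, cap 28 mm across up to 90 mm total height, 0.09 kg; stands on the lid close to the shackle's bow, in its way. Origin: centre of its underside, z up.
- wash_bottle: Bystander: soft wash bottle with long bent spout, 250 mm high, on the left. Origin: centre of its underside.
- beaker: Bystander: glass beaker, 54 mm across, 58 mm high, behind on the right. Origin: centre of its underside.
- timer: Bystander: white bench timer, 60 x 68 x 18 mm, on the right. Origin: centre of its underside.
Mind the look-alikes: they are no part of the job. What is shaped like the lock but purple is not meant.

How it is judged:
By the outcome, as a careful person would: the job done as asked, in the order asked, and still so for the second after the job is handed in, while the arm keeps its last pose, push and grip.
It also fails if it takes over 72 s, if anything falls off the work surface, if the arm or the gripper's body presses on something with over 40 N, if the wrist force passes 120 N, or if a joint passes its speed limit or range.

### The arm

A 7-joint arm with a two-finger parallel gripper is mounted at the origin on a cart in front of the work surface, level with it; the furniture and walls round the work are solid. World frame = base frame: x ahead of the robot, y to its left, z up, the work surface at z = 0. Lengths are in m, angles in rad, forces in N, time in s.
With the tool pointing down it reaches from about 0.4 to 0.875 m from the base axis. Payload 4.4 kg.
Tool frame: the origin (TCP) lies at the centre of the arm's flange, where the gripper is bolted on; the fingertips stand 173 mm ahead of it and the grasp point (between the pads) lies 155 mm ahead of it (arm.nose_length is the distance from the TCP to the fingertips, in m); z points along the fingers, y is the direction in which the jaws open and shut (so a half turn about z gives the same grasp; the last joint's range is limited). The gripper opens to 85 mm and grips with 20 to 120 N. Pads are 22 mm wide; open, the fingers measure 114 mm over their backs; the gripper's body (76 mm by 85 mm) begins 54 mm behind the grasp point. The pads swing forward as they close: fully open they stand 13 mm farther back than shut.
Start: joints at [1.133, 0.628, 0.038, 1.517, -0.027, 0.996, -0.02], TCP at [0.236, -0.606, 0.405] pointing down, gripper open.
Joint ranges: [-3.06, 3.06], [-0.37, 2.12], [-1.25, 1.32], [0.18, 2.47], [-1.1, 4.24], [0.23, 1.98], [-2.94, 2.94]. Speed limits (rad/s): [2.57, 2.57, 3.14, 3.14, 3.14, 3.14, 3.14].

### API

Orientations are given as a rotation vector (axis times angle).
In Python, from bench import status, eyes, ticket, arm gives the robot as it stands.
- The arm moves only by the tool drive_tool, never from a script. Its argument "targets" is a list of rows, each a list of 6 numbers: the shift along the tool's x, y, z in mm, then the turn, a rotation vector about the tool's x, y, z in rad. In form: [[tx, ty, tz, wx, wy, wz], ...]. A call has 1 to 12 rows; each row shifts and turns the commanded pose from where the row before left it, along the tool's axes as they then stand; what a row does not reach is not made up. A row lasts 1/10 s, in which the tool goes at most 50 mm and 8.59 degrees, less where a joint would pass 70% of its speed; a pose out of reach is approached as far as the arm can. A call is refused whole if a number of a shift passes 50 or a number of a turn 0.15, either way. A call with a gripper value outside its range is refused whole. "gripper" is the opening in per cent of the stroke, from 0 (shut) to 100 (fully open), set as the call begins (left out, the last holds). The fingers move at their own pace and stop on an object; the grip force is fixed at half the most. Time passes only in rows, so rows that do not move let the fingers close. It gives the time, the measured TCP pose, the force and the opening at its end, in the units of the state.
- status.read_state(): the state, without advancing time (a new reading comes with each control period).
- eyes.get_image(name): name is "side" or "top"; returns a dict with "img" (420x560x3 uint8, red, green, blue), "K" (3x3 intrinsics, pixels), "k1" (the pictures are not rectified: a ray, as slopes to the right and down, at radius r is drawn at 1 + k1 r^2 times it, then the intrinsics apply), "R" (3x3) and "t" (3): a world point X has camera coordinates R X + t. Camera axes: x right, y down, z forward; pixel columns grow to the right and rows downward; lengths in m; the calibration is good to about 2 mm. A picture is of the moment at which its call begins. There is no depth.
- ticket.sign_off(): hands the job in, once; it reports no verdict.
Trained networks look in the newest picture that a camera, given by its name, has taken for a name from the list of things; names that differ only in an ending like _2 or _b are one class to them, and where a whole thing is asked for, a point or a joint stands for the part that bears it (a point fixed in the world has none). Each returns a list of dicts, best first, with "score" (0 to 1); they miss things now and then, are a little off and sometimes report something else, mostly with a low value. They report only what shows in the picture. A call takes as long as a camera call. They do not tell look-alikes from the thing itself.
- eyes.spot_in(query, camera): "bbox" ([centre column, centre row, width, height] in pixels, round what is visible of it).
- eyes.masks_of(query, camera): "region" (420x560 bool, what is visible of it) and "bbox" ([centre column, centre row, width, height] in pixels, round what is visible of it).
The state is a dict: "time_s": time; "joint_positions": joint angles; "dq": joint speeds; "joint_efforts": joint torques, N m; "position": TCP position; "orientation": TCP orientation; "wrist_force": force on the tool from outside, world axes, zero at the start; "moment": the same for the moment, N m; "width": finger opening in m.
Only numpy, scipy, OpenCV 4.12 (cv2) and the standard library are available. Lean on these libraries where they do the work, as an engineer would, in place of code of your own. Each camera call takes 0.05 s, during which the arm holds its last target. There are 200 camera calls.

## Working session

There is one attempt and no reset: what is moved stays moved. The work goes in short steps, Python scripts to look and compute and a tool call to move; the robot and the scene stay as the last step left them, time stands still between calls to the robot, and variables do not carry over. Pictures are saved under pics/ and viewed, about 8 in all and at most 12, crops included, and the job is handed in when it is done.

Besides the shell and the picture viewer there is one more tool, called in YAML: its name, and indented under it one key for each argument. drive_tool: Moves the arm, as the interface text tells. Its arguments: {"type":"object","properties":{"targets":{"type":"array","items":{"type":"array","items":{"type":"number"}}},"gripper":{"type":"number"}},"required":["targets"]}

```bash
ls; mkdir -p pics
cat > h.py <<'E'
import numpy as np,cv2
from bench import status,eyes,ticket,arm
from scipy.spatial.transform import Rotation as Ro
def proj(im,X):
    p=im["R"]@np.asarray(X,float)+im["t"];s=p[:2]/p[2];s=s*(1+im["k1"]*(s@s));return (im["K"]@[s[0],s[1],1])[:2]
def ray(im,uv):
    K=im["K"];d=(np.linalg.inv(K)@[uv[0],uv[1],1])[:2];s=d.copy()
    for _ in range(20): s=d/(1+im["k1"]*(s@s))
    return -im["R"].T@im["t"], im["R"].T@np.array([s[0],s[1],1])
def onz(im,uv,z):
    o,d=ray(im,uv);return o+d*(z-o[2])/d[2]
def save(im,name,crop=None,k=1):
    a=im["img"]
    if crop: a=a[crop[1]:crop[3],crop[0]:crop[2]]
    a=cv2.resize(a,None,fx=k,fy=k,interpolation=cv2.INTER_CUBIC);cv2.imwrite(f"pics/{name}.png",a[...,::-1])
E
python3 - <<'E'
from h import *
for c in("top","side"):
    im=eyes.get_image(c);save(im,c+"0");print(c,im["K"].tolist(),im["k1"],(-im["R"].T@im["t"]).round(3),im["R"].round(2).tolist())
    for q in("case","lock","lock_dial","bottle","wash_bottle","beaker","timer","lock_shackle"):
        print(q,[(round(r["score"],2),np.round(r["bbox"]).tolist()) for r in eyes.spot_in(q,c)][:4])
print(status.read_state(),arm.nose_length)
E
```

```text
pics
top [[470.6938157564968, 0.0, 273.6787573905164], [0.0, 470.6938157564968, 205.52467349046483], [0.0, 0.0, 1.0]] 0.030224099882106784 [0.454 0.07  1.636] [[-0.03, -1.0, -0.0], [-1.0, 0.03, -0.09], [0.09, -0.0, -1.0]]
case [(0.85, [287.0, 218.0, 103.0, 90.0])]
lock [(0.77, [273.0, 215.0, 44.0, 26.0]), (0.64, [204.0, 208.0, 40.0, 28.0])]
lock_dial [(0.62, [212.0, 205.0, 14.0, 14.0]), (0.47, [264.0, 207.0, 13.0, 14.0])]
bottle [(0.49, [309.0, 217.0, 12.0, 13.0])]
wash_bottle [(0.92, [155.0, 250.0, 50.0, 22.0]), (0.62, [273.0, 213.0, 39.0, 29.0])]
beaker []
timer [(0.9, [397.0, 180.0, 27.0, 23.0])]
lock_shackle [(0.65, [281.0, 210.0, 7.0, 1.0]), (0.45, [197.0, 217.0, 13.0, 2.0])]
side [[413.7156445597923, 0.0, 283.9323521307439], [0.0, 413.7156445597923, 214.796836730404], [0.0, 0.0, 1.0]] -0.08258137396216635 [ 0.539 -0.9    0.761] [[1.0, -0.06, -0.02], [-0.05, -0.56, -0.83], [0.04, 0.83, -0.56]]
case [(0.76, [266.0, 244.0, 105.0, 100.0]), (0.35, [242.0, 165.0, 20.0, 46.0])]
lock [(0.73, [274.0, 208.0, 25.0, 32.0]), (0.42, [289.0, 193.0, 15.0, 11.0])]
lock_dial [(0.74, [275.0, 198.
[... 307 characters left out ...]
ositions': array([ 1.1332049 ,  0.62836705,  0.03852139,  1.51741605, -0.02699635,
        0.99630523, -0.02000865]), 'dq': array([ 9.24944835e-04,  4.23929761e-04,  1.57288051e-04, -2.65592581e-03,
        4.32576184e-04,  5.47098788e-04,  2.80493934e-05]), 'joint_efforts': array([ 1.68282886e-04, -5.63251770e+01,  1.22567151e+00, -1.93783593e+01,
        1.08396623e-02,  1.46625189e-03, -4.87402076e-06]), 'position': array([ 0.23614503, -0.60558986,  0.40473004]), 'orientation': array([3.08746292e+00, 5.80571284e-01, 4.12256903e-05]), 'wrist_force': array([ 0.56191177,  0.41070105, -0.30564412]), 'moment': array([-0.00021426, -0.00050451,  0.00466669]), 'width': 0.08524881421433737} 0.1734
```

Run:
```python
import cv2,numpy as np
a=cv2.imread("pics/top0.png")[150:290,180:420];b=cv2.imread("pics/side0.png")[120:390,190:400]
cv2.imwrite("pics/a.png",cv2.resize(a,None,fx=3.3,fy=3.3,interpolation=2));cv2.imwrite("pics/b.png",cv2.resize(b,None,fx=2.2,fy=2.2,interpolation=2))
```

```text
(no output)
```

View pics/a.png

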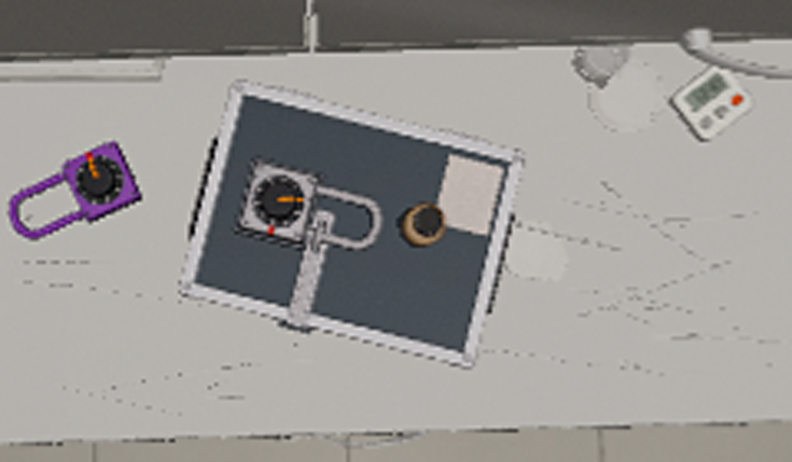

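View pics/b.png

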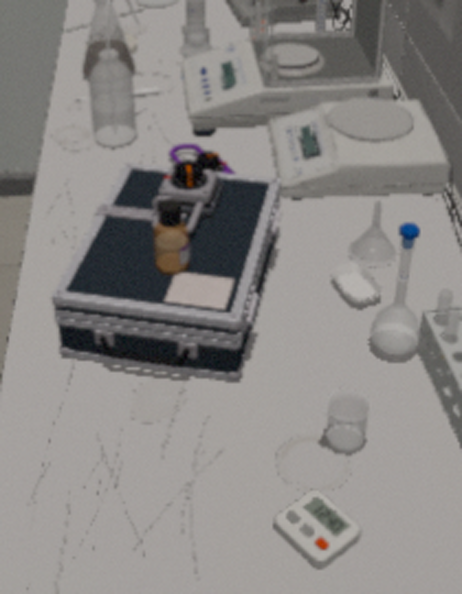

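```bash
cat >> h.py <<'E'
def tri(a,b):
    o1,d1=ray(*a);o2,d2=ray(*b);A=np.stack([d1,-d2],1);s=np.linalg.lstsq(A,o2-o1,rcond=None)[0]
    p,q=o1+s[0]*d1,o2+s[1]*d2;return (p+q)/2,np.linalg.norm(p-q)
E
python3 - <<'E'
from h import *
T=eyes.get_image("top");S=eyes.get_image("side")
f=lambda u,v:(180+(u+.5)/3.3-.5,150+(v+.5)/3.3-.5)
g=lambda u,v:(190+(u+.5)/2.2-.5,120+(v+.5)/2.2-.5)
C=np.array([onz(T,f(*c),.095)[:2] for c in((237,82),(522,154),(470,366),(182,293))])
print(C.round(3),np.linalg.norm(C-np.roll(C,-1,0),axis=1).round(3))
M=np.array([[.11,.15],[.11,-.15],[-.11,-.15],[-.11,.15]]) 
m=C.mean(0);H=M.T@(C-m);U,_,V=np.linalg.svd(H);R=V.T@U.T
yaw=np.arctan2(R[1,0],R[0,0]);print("case",m,yaw,"res",(M@R.T+m-C).round(4).tolist())
L=m+R@[0,.075];print("lock",L,"dial px",proj(T,[*L,.148]),proj(S,[*L,.148]),"crop",f(278,201))
for z in(.14,.148): print("dial top meas",onz(T,f(278,201),z))
print("dial tri",tri((T,f(278,201)),(S,g(188,175))))
print("bow pred px",(np.array(proj(T,[*(m+R@[0,-.024]),.113]))-[180,150])*3.3)
print("bottle cap",onz(T,f(429,219),.185)); r=eyes.masks_of("bottle","side")
print(r and r[0]["bbox"]); print("tri cap",tri((T,f(429,219)),(S,g(172,206))))
print("reach",np.linalg.norm(L))
b=onz(T,f(429,219),.185)[:2];print("bottle in case",R.T@(b-m))
for n,p in(("side free",m+R@[0,-.2]),): print(n,p)
for n,uv in(("timer",(712,103)),("beaker",(600,65))):print(n,onz(T,f(*uv),.03), R.T@(onz(T,f(*uv),.03)[:2]-m))
s=status.read_state();print(Ro.from_rotvec(s["orientation"]).as_matrix().round(3))
E
```

```text
[[ 0.693  0.138]
 [ 0.612 -0.144]
 [ 0.404 -0.085]
 [ 0.484  0.198]] [0.293 0.217 0.293 0.217]
case [0.54837348 0.02669088] -0.27747374642762984 res [[0.0022, 0.0029], [0.0007, -0.0035], [-0.0026, -0.0029], [-0.0002, 0.0036]]
lock [0.56891799 0.09882217] dial px [263.97991894 210.37748672] [275.6453689  195.28481936] crop (263.8939393939394, 210.56060606060606)
dial top meas [0.56895997 0.09926601 0.14      ]
dial top meas [0.56834397 0.09911018 0.148     ]
dial tri (array([0.56831473, 0.09934949, 0.13452768]), np.float64(0.002127370367939702))
bow pred px [375.61298628 226.74232316]
bottle cap [ 0.54456568 -0.04234639  0.185     ]
[267.9, 228.6, 13.1, 30.1]
tri cap (array([ 0.54431148, -0.04251689,  0.18294873]), np.float64(0.0007640760295372931))
reach 0.5774370135106623
bottle in case [ 0.01524902 -0.06743969]
side free [ 0.4935881  -0.16565922]
timer [ 0.66667923 -0.35255531  0.03      ] [ 0.21766635 -0.33233309]
beaker [ 0.71003045 -0.238205    0.03      ] [ 0.22803578 -0.21048155]
[[ 0.932  0.363  0.   ]
 [ 0.363 -0.932 -0.   ]
 [ 0.     0.    -1.   ]]
```

drive_tool:
  targets:
    - [0,0,0,0,0,-0.1317]
    - [0,0,0,0,0,-0.1317]
    - [0,0,0,0,0,-0.1317]
    - [0,0,0,0,0,-0.1317]
    - [0,0,0,0,0,-0.1317]
    - [0,0,0,0,0,-0.1317]
    - [0,0,0,0,0,-0.1317]
  gripper: 100

```text
time_s: 1.75
position: [0.2361, -0.6056, 0.4047]
orientation: [2.502, 1.9, -0.0]
wrist_force: [0.7, -0.5, 0.1]
width: 0.0856
```

drive_tool:
  targets:
    - [25,5,0,0,0,0]
    - [48,11,0,0,0,0]
    - [48,11,0,0,0,0]
    - [48,11,0,0,0,0]
    - [48,11,0,0,0,0]
    - [48,11,0,0,0,0]
    - [48,11,0,0,0,0]
    - [48,11,0,0,0,0]
    - [48,11,0,0,0,0]
    - [48,11,0,0,0,0]
    - [48,11,0,0,0,0]
    - [48,11,0,0,0,0]

```text
time_s: 2.95
position: [0.5094, -0.1064, 0.405]
orientation: [2.507, 1.893, 0.001]
wrist_force: [2.0, -1.2, -0.4]
width: 0.0855
```

```bash
cat >> h.py <<'E'
M0=np.array([0.54837,0.02669]);YAW=-0.2775;RC=np.array([[np.cos(YAW),-np.sin(YAW)],[np.sin(YAW),np.cos(YAW)]])
def st():
    s=status.read_state();R=Ro.from_rotvec(s["orientation"]).as_matrix()
    print("t",round(s["time_s"],2),"case xy mm",(RC.T@(s["position"][:2]-M0)*1e3).round(1),"z",(s["position"][2]*1e3).round(1),"tooly-yaw",np.arctan2(R[1,1],R[0,1]).round(4),"tilt",R[:,2].round(3),"F",s["wrist_force"].round(1),"w",(s["width"]*1e3).round(1),"q",s["joint_positions"].round(2))
E
python3 -c "from h import *;st()"
```

```text
Traceback (most recent call last):
  File "h.py", line 22, in st
    print("t",round(s["time_s"],2),"case xy mm",(RC.T@(s["position"][:2]-M0)*1e3).round(1),"z",(s["position"][2]*1e3).round(1),"tooly-yaw",np.arctan2(R[1,1],R[0,1]).round(4),"tilt",R[:,2].round(3),"F",s["wrist_force"].round(1),"w",(s["width"]*1e3).round(1),"q",s["joint_positions"].round(2))
                                                                                                                                                                                                                                       ^^^^^^^^^^^^^^^^^^^^^^
AttributeError: 'float' object has no attribute 'round'
```

```bash
sed -i 's/(s\["width"\]\*1e3).round(1)/round(s["width"]*1e3,1)/' h.py
python3 -c "from h import *;st()"
```

```text
t 2.95 case xy mm [  -1.1 -138.7] z 405.0 tooly-yaw -0.2774 tilt [ 0.001 -0.    -1.   ] F [ 2.  -1.2 -0.4] w 85.5 q [ 0.34  0.45 -0.27  1.87  0.16  0.84 -0.29]
```

drive_tool:
  targets:
    - [36,8,0,0,0,0]
    - [35,8,0,0,0,0]
    - [0,0,0,0,0,0]
    - [0,0,0,0,0,0]

```text
time_s: 3.35
position: [0.5436, -0.0435, 0.4046]
orientation: [2.505, 1.896, -0.0]
wrist_force: [0.2, -0.2, -0.5]
width: 0.0855
```

```bash
python3 -c "from h import *;st()"
```

```text
t 3.35 case xy mm [ 14.6 -68.8] z 404.6 tooly-yaw -0.275 tilt [-0. -0. -1.] F [ 0.2 -0.2 -0.5] w 85.5 q [ 0.21  0.49 -0.27  1.81  0.16  0.87 -0.41]
```

Good. Descend onto the cap and close.

drive_tool:
  targets:
    - [1,0.5,25,0,0,0]
    - [0,0,30,0,0,0]
    - [0,0,20,0,0,0]
    - [0,0,10,0,0,0]
    - [0,0,0,0,0,0]

```text
time_s: 3.85
position: [0.5435, -0.0447, 0.3187]
orientation: [-2.508, -1.89, 0.004]
wrist_force: [-0.5, 0.4, -0.1]
width: 0.0851
```

drive_tool:
  targets:
    - [0,0,0,0,0,0]
    - [0,0,0,0,0,0]
    - [0,0,0,0,0,0]
    - [0,0,0,0,0,0]
    - [0,0,0,0,0,0]
    - [0,0,0,0,0,0]
    - [0,0,0,0,0,0]
    - [0,0,0,0,0,0]
  gripper: 0

```text
time_s: 4.65
position: [0.5422, -0.0425, 0.3215]
orientation: [-2.504, -1.892, 0.006]
wrist_force: [-9.6, 2.0, 19.0]
width: 0.0266
```

```bash
python3 -c "from h import *;st()"
```

```text
t 4.65 case xy mm [ 13.1 -68.2] z 321.5 tooly-yaw -0.2767 tilt [-0.005  0.    -1.   ] F [-9.6  2.  19. ] w 26.6 q [ 0.18  0.6  -0.24  1.89  0.21  0.68 -0.46]
```

drive_tool:
  targets:
    - [0,0,-15,0,0,0]
    - [0,0,-30,0,0,0]
    - [-25,0,-15,0,0,0]
    - [-45,0,0,0,0,0]
    - [-45,0,0,0,0,0]
    - [-35,0,0,0,0,0]
    - [0,0,0,0,0,0]
    - [0,0,0,0,0,0]

```text
time_s: 5.45
position: [0.5028, -0.1884, 0.3799]
orientation: [2.509, 1.89, 0.0]
wrist_force: [0.3, 0.4, -1.7]
width: 0.0265
```

Run:
```python
from h import *
st();im=eyes.get_image("side");save(im,"c",(190,120,400,390),2.2)
```

```text
t 5.45 case xy mm [  15.1 -219.4] z 379.9 tooly-yaw -0.2794 tilt [ 0.  0. -1.] F [ 0.3  0.4 -1.7] w 26.5 q [ 0.49  0.51 -0.26  1.86  0.18  0.8  -0.15]
```

View pics/c.png

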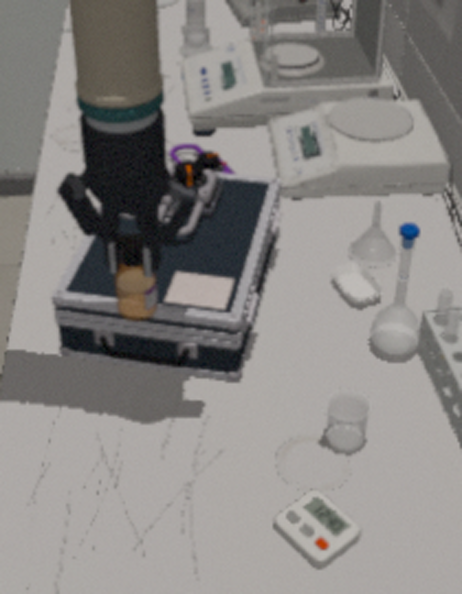

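drive_tool:
  targets:
    - [0,0,25,0,0,0]
    - [0,0,40,0,0,0]
    - [0,0,40,0,0,0]
    - [0,0,25,0,0,0]
    - [0,0,10,0,0,0]
    - [0,0,6,0,0,0]
    - [0,0,3,0,0,0]
    - [0,0,0,0,0,0]
    - [0,0,0,0,0,0]

```text
time_s: 6.4
position: [0.5037, -0.1878, 0.2318]
orientation: [2.506, 1.892, 0.002]
wrist_force: [-0.2, 0.8, -0.5]
width: 0.0263
```

drive_tool:
  targets:
    - [0,0,2,0,0,0]
    - [0,0,0,0,0,0]
    - [0,0,0,0,0,0]

```text
time_s: 6.7
position: [0.5032, -0.1878, 0.2289]
orientation: [2.507, 1.893, 0.0]
wrist_force: [0.1, -1.3, -1.4]
width: 0.0264
```

drive_tool:
  targets:
    - [0,0,1,0,0,0]
    - [0,0,1,0,0,0]
    - [0,0,0,0,0,0]
    - [0,0,0,0,0,0]

```text
time_s: 7.1
position: [0.5031, -0.1877, 0.2266]
orientation: [-2.507, -1.893, 0.0]
wrist_force: [1.1, -0.2, -0.7]
width: 0.0264
```

drive_tool:
  targets:
    - [0,0,1,0,0,0]
    - [0,0,0,0,0,0]
    - [0,0,0,0,0,0]

```text
time_s: 7.4
position: [0.5032, -0.1876, 0.2264]
orientation: [2.507, 1.893, 0.0]
wrist_force: [-1.8, 0.2, 5.5]
width: 0.0269
```

Contact at the expected height (226.4). Release gently, then rise.

drive_tool:
  targets:
    - [0,0,0,0,0,0]
    - [0,0,0,0,0,0]
    - [0,0,0,0,0,0]
    - [0,0,0,0,0,0]
    - [0,0,0,0,0,0]
  gripper: 75

```text
time_s: 7.9
position: [0.5032, -0.1877, 0.2256]
orientation: [-2.507, -1.893, -0.0]
wrist_force: [-0.5, 0.4, -0.4]
width: 0.0638
```

drive_tool:
  targets:
    - [0,0,-15,0,0,0]
    - [0,0,-30,0,0,0]
    - [0,0,-45,0,0,0]
    - [0,0,-45,0,0,0]
    - [0,0,-35,0,0,0]
    - [0,0,0,0,0,0]
    - [0,0,0,0,0,0]

```text
time_s: 8.6
position: [0.5031, -0.1878, 0.3963]
orientation: [2.506, 1.892, 0.001]
wrist_force: [0.1, 0.9, -0.5]
width: 0.0639
```

```bash
python3 -c "from h import *;st();save(eyes.get_image('side'),'d',(190,120,400,390),2.2);print([r['bbox'] for r in eyes.spot_in('bottle','side')])"
```

```text
t 8.6 case xy mm [  15.2 -218.7] z 396.3 tooly-yaw -0.2773 tilt [ 0.001 -0.001 -1.   ] F [ 0.1  0.9 -0.5] w 63.9 q [ 0.49  0.49 -0.28  1.84  0.17  0.84 -0.15]
[[255.0, 297.6, 12.7, 34.9], [346.8, 312.1, 20.7, 28.6]]
```

View pics/d.png

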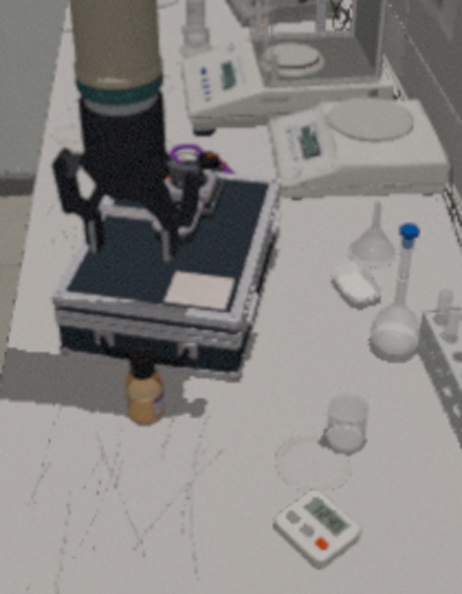

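drive_tool:
  targets:
    - [25,-2,0,0,0,0]
    - [45,-2,0,0,0,0]
    - [45,-2,0,0,0,0]
    - [45,-2,0,0,0,0]
    - [45,-2,0,0,0,0]
    - [45,-2,0,0,0,0]
    - [30,-2,0,0,0,0]
    - [14,-1,0,0,0,0]
    - [0,0,0,0,0,0]
    - [0,0,0,0,0,0]

```text
time_s: 9.7
position: [0.5689, 0.0973, 0.3947]
orientation: [2.508, 1.891, -0.005]
wrist_force: [0.3, -0.4, 0.1]
width: 0.0642
```

```bash
python3 -c "from h import *;st()"
```

```text
t 9.7 case xy mm [ 0.5 73.5] z 394.7 tooly-yaw -0.2787 tilt [-0.002 -0.002 -1.   ] F [ 0.3 -0.4  0.1] w 64.2 q [-0.04  0.55 -0.28  1.73  0.19  0.89 -0.67]
```

drive_tool:
  targets:
    - [1.5,-0.5,20,0,0,0]
    - [0,0,30,0,0,0]
    - [0,0,22,0,0,0]
    - [0,0,10,0,0,0]
    - [0,0,4,0,0,0]
    - [0,0,0,0,0,0]
    - [0,0,0,0,0,0]

```text
time_s: 10.4
position: [0.5696, 0.1004, 0.3107]
orientation: [2.507, 1.892, 0.002]
wrist_force: [0.1, 0.3, -0.3]
width: 0.0641
```

```bash
python3 -c "from h import *;st()"
```

```text
t 10.4 case xy mm [ 0.2 76.7] z 310.7 tooly-yaw -0.2778 tilt [ 0.002  0.    -1.   ] F [ 0.1  0.3 -0.3] w 64.1 q [-0.06  0.65 -0.25  1.81  0.23  0.71 -0.72]
```

drive_tool:
  targets:
    - [-1,0,1.5,0,0,0]
    - [0,0,0,0,0,0]
    - [0,0,0,0,0,0]
    - [0,0,0,0,0,0]
    - [0,0,0,0,0,0]
    - [0,0,0,0,0,0]
  gripper: 0

```text
time_s: 11.0
position: [0.5688, 0.0997, 0.3092]
orientation: [2.506, 1.893, 0.0]
wrist_force: [-1.5, -1.2, 5.5]
width: 0.0336
```

```bash
python3 -c "from h import *;st()"
```

```text
t 11.0 case xy mm [-0.3 75.9] z 309.2 tooly-yaw -0.2772 tilt [ 0.001 -0.    -1.   ] F [-1.5 -1.2  5.5] w 33.6 q [-0.06  0.66 -0.25  1.81  0.23  0.7  -0.72]
```

drive_tool:
  targets:
    - [0,0,0,0,0,0.08]
    - [0,0,0,0,0,0.145]
    - [0,0,0,0,0,0.145]
    - [0,0,0,0,0,0.145]
    - [0,0,0,0,0,0.145]
    - [0,0,0,0,0,0.145]
    - [0,0,0,0,0,0.145]
    - [0,0,0,0,0,0.145]
    - [0,0,0,0,0,0.145]
    - [0,0,0,0,0,0.145]
    - [0,0,0,0,0,0.145]
    - [0,0,0,0,0,0.145]

```text
time_s: 12.2
position: [0.5687, 0.1, 0.3092]
orientation: [-3.082, 0.604, -0.0]
wrist_force: [-2.1, -0.3, 4.3]
width: 0.0335
```

drive_tool:
  targets:
    - [0,0,0,0,0,0.14]
    - [0,0,0,0,0,0.07]
    - [0,0,0,0,0,0]
    - [0,0,0,0,0,0]

```text
time_s: 12.6
position: [0.5687, 0.1001, 0.3092]
orientation: [-3.005, 0.914, -0.0]
wrist_force: [-2.2, -0.3, 6.3]
width: 0.0337
```

```bash
python3 -c "from h import *;st();print(status.read_state()['moment'])"
```

```text
t 12.6 case xy mm [-0.6 76.2] z 309.2 tooly-yaw -2.1616 tilt [ 0.     0.001 -1.   ] F [-2.2 -0.3  6.3] w 33.7 q [-0.41  0.66  0.29  1.82 -0.28  0.7  -2.12]
[-0.02027487  0.46591406 -0.03502184]
```

drive_tool:
  targets:
    - [0,0,0,0,0,0]
    - [0,0,0,0,0,0]
    - [0,0,0,0,0,0]
    - [0,0,0,0,0,0]
  gripper: 75

```text
time_s: 13.0
position: [0.5689, 0.0998, 0.3081]
orientation: [-3.005, 0.915, 0.0]
wrist_force: [-0.2, 0.5, -0.1]
width: 0.0645
```

drive_tool:
  targets:
    - [0,0,-15,0,0,0]
    - [0,0,-35,0,0,-0.1]
    - [0,0,-40,0,0,-0.114]
    - [0,0,0,0,0,-0.1]
    - [0,30,0,0,0,0]
    - [0,45,0,0,0,0]
    - [0,45,0,0,0,0]
    - [0,45,0,0,0,0]
    - [0,40,0,0,0,0]
    - [0,20,0,0,0,0]
    - [0,0,0,0,0,0]

```text
time_s: 14.1
position: [0.506, -0.1203, 0.3985]
orientation: [3.108, -0.444, 0.0]
wrist_force: [-0.0, -0.1, -0.2]
width: 0.0639
```

Run:
```python
from h import *
st();a=eyes.get_image("top")["img"][180:240,235:335];b=eyes.get_image("side")["img"][170:250,230:330]
A=cv2.resize(a,(400,240),interpolation=2);B=cv2.resize(b,(400,320),interpolation=2)
cv2.imwrite("pics/e.png",np.vstack([A,B])[...,::-1])
```

```text
t 14.1 case xy mm [  -0.4 -153. ] z 398.5 tooly-yaw -1.8548 tilt [-0.    -0.002 -1.   ] F [-0.  -0.1 -0.2] w 63.9 q [ 0.    0.46  0.26  1.89 -0.15  0.81 -1.52]
```

View pics/e.png

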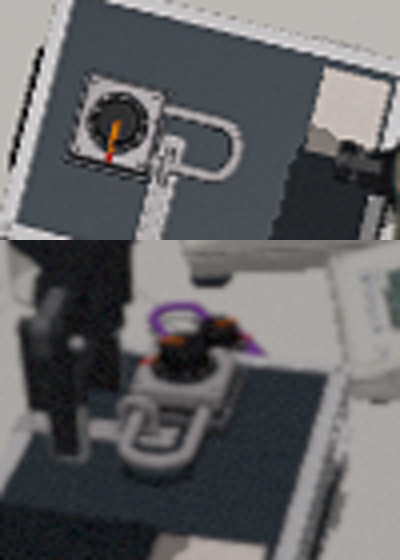

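drive_tool:
  targets:
    - [0,-30,0,0,0,0]
    - [0,-45,0,0,0,0]
    - [0,-35,20,0,0,0]
    - [0,-19,30,0,0,0]
    - [0,0,15,0,0,0]
    - [0,0,0,0,0,0]
    - [0,0,0,0,0,0]
  gripper: 47

```text
time_s: 14.9
position: [0.5428, 0.0085, 0.3333]
orientation: [-3.112, 0.432, 0.0]
wrist_force: [-0.1, -0.1, 0.4]
width: 0.04
```

```bash
python3 -c "from h import *;st()"
```

```text
t 14.9 case xy mm [ -0.4 -19. ] z 333.3 tooly-yaw -1.8465 tilt [-0.  0. -1.] F [-0.1 -0.1  0.4] w 40.0 q [-0.21  0.58  0.22  1.9  -0.19  0.69 -1.73]
```

drive_tool:
  targets:
    - [0,5,10,0,0,0]
    - [0,0,20,0,0,0]
    - [0,0,15,0,0,0]
    - [0,0,8,0,0,0]
    - [0,0,5,0,0,0]
    - [0,0,0,0,0,0]
    - [0,0,0,0,0,0]

```text
time_s: 15.6
position: [0.5415, 0.0025, 0.2758]
orientation: [-3.111, 0.435, -0.002]
wrist_force: [0.2, -0.2, 0.6]
width: 0.04
```

```bash
python3 -c "from h import *;st()"
```

```text
t 15.6 case xy mm [  0.  -25.2] z 275.8 tooly-yaw -1.8484 tilt [ 0.001  0.    -1.   ] F [ 0.2 -0.2  0.6] w 40.0 q [-0.18  0.67  0.19  1.94 -0.22  0.55 -1.69]
```

drive_tool:
  targets:
    - [0,0,0,0,0,0]
    - [0,0,0,0,0,0]
    - [0,0,0,0,0,0]
    - [0,0,0,0,0,0]
    - [0,0,0,0,0,0]
  gripper: 0

```text
time_s: 16.1
position: [0.5413, 0.003, 0.2755]
orientation: [-3.111, 0.433, -0.001]
wrist_force: [-0.3, 1.2, 1.9]
width: 0.0077
```

```bash
python3 -c "from h import *;st()"
```

```text
t 16.1 case xy mm [ -0.3 -24.7] z 275.5 tooly-yaw -1.8476 tilt [ 0.  0. -1.] F [-0.3  1.2  1.9] w 7.7 q [-0.18  0.67  0.19  1.94 -0.22  0.55 -1.69]
```

drive_tool:
  targets:
    - [0,3,0,0,0,0]
    - [0,6,0,0,0,0]
    - [0,6,0,0,0,0]
    - [0,6,0,0,0,0]
    - [0,6,0,0,0,0]
    - [0,6,0,0,0,0]
    - [0,2,0,0,0,0]
    - [0,0,0,0,0,0]

```text
time_s: 16.9
position: [0.532, -0.0303, 0.2753]
orientation: [-3.11, 0.433, -0.002]
wrist_force: [1.3, 4.8, 0.0]
width: 0.0081
```

drive_tool:
  targets:
    - [0,2,0,0,0,0]
    - [0,0,0,0,0,0]

```text
time_s: 17.1
position: [0.532, -0.0308, 0.2754]
orientation: [-3.108, 0.431, -0.003]
wrist_force: [2.9, 8.1, -1.2]
width: 0.0082
```

```bash
python3 -c "from h import *;st()"
```

```text
t 17.1 case xy mm [  0.  -59.7] z 275.4 tooly-yaw -1.8461 tilt [ 0.002  0.003 -1.   ] F [ 2.9  8.1 -1.2] w 8.2 q [-0.11  0.66  0.17  1.96 -0.21  0.53 -1.63]
```

drive_tool:
  targets:
    - [0,2,0,0,0,0]
    - [0,2,0,0,0,0]
    - [0,0,0,0,0,0]

```text
time_s: 17.4
position: [0.5319, -0.0317, 0.2755]
orientation: [-3.105, 0.426, -0.005]
wrist_force: [3.8, 15.8, -1.2]
width: 0.0082
```

```bash
python3 -c "from h import *;st()"
```

```text
t 17.4 case xy mm [  0.1 -60.6] z 275.5 tooly-yaw -1.8434 tilt [ 0.004  0.007 -1.   ] F [ 3.8 15.8 -1.2] w 8.2 q [-0.1   0.66  0.17  1.97 -0.22  0.53 -1.63]
```

drive_tool:
  targets:
    - [0,-4,0,0,0,0]
    - [0,0,0,0,0,0]
    - [0,0,0,0,0,0]
    - [0,0,0,0,0,0]
    - [0,0,0,0,0,0]
  gripper: 40

```text
time_s: 17.9
position: [0.5309, -0.0338, 0.2752]
orientation: [3.11, -0.436, -0.0]
wrist_force: [0.4, -0.4, -0.2]
width: 0.0339
```

drive_tool:
  targets:
    - [0,0,-10,0,0,0]
    - [0,0,-20,0,0,0]
    - [0,0,-35,0,0,0]
    - [0,0,-30,0,0,0]
    - [0,0,-10,0,0,0]

```text
time_s: 18.4
position: [0.5318, -0.0334, 0.3838]
orientation: [-3.111, 0.435, -0.009]
wrist_force: [-1.3, 0.8, -0.1]
width: 0.0345
```

drive_tool:
  targets:
    - [0,0,0,0,0,-0.143]
    - [0,0,0,0,0,-0.143]
    - [0,0,0,0,0,-0.143]
    - [0,0,0,0,0,-0.143]
    - [0,0,0,0,0,-0.143]
    - [0,0,0,0,0,-0.143]
    - [0,0,0,0,0,-0.143]
    - [0,0,0,0,0,-0.143]
    - [0,0,0,0,0,-0.143]
    - [0,0,0,0,0,-0.143]
    - [0,0,0,0,0,-0.143]
    - [0,0,0,0,0,0]
  gripper: 100

```text
time_s: 19.6
position: [0.5308, -0.0333, 0.38]
orientation: [-2.505, -1.895, 0.001]
wrist_force: [-1.0, -0.5, 0.4]
width: 0.0856
```

Run:
```python
from h import *
st();a=eyes.get_image("top")["img"][180:240,235:335];b=eyes.get_image("side")["img"][170:250,230:330]
A=cv2.resize(a,(400,240),interpolation=2);B=cv2.resize(b,(400,320),interpolation=2)
cv2.imwrite("pics/f.png",np.vstack([A,B])[...,::-1])
```

```text
t 19.6 case xy mm [ -0.5 -62.5] z 380.0 tooly-yaw -0.2751 tilt [-0.001  0.    -1.   ] F [-1.  -0.5  0.4] w 85.6 q [ 0.16  0.5  -0.21  1.87  0.14  0.79 -0.41]
```

View pics/f.png

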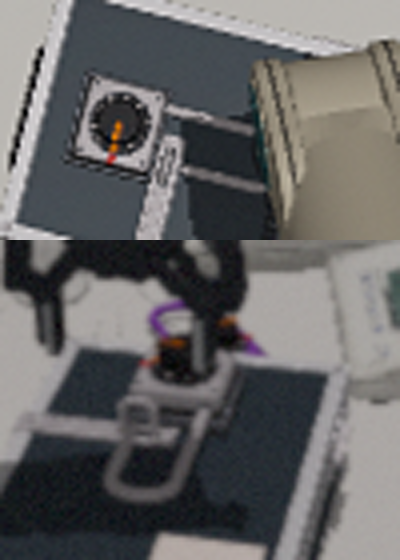

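drive_tool:
  targets:
    - [25,0,0,0,0,0]
    - [45,0,0,0,0,0]
    - [40,0.5,0,0,0,0]
    - [20,0,0,0,0,0]
    - [7,0,0,0,0,0]
    - [0,0,0,0,0,0]
    - [0,0,0,0,0,0]

```text
time_s: 20.4
position: [0.5685, 0.0971, 0.38]
orientation: [2.507, 1.892, -0.003]
wrist_force: [-0.3, 0.9, -0.3]
width: 0.0849
```

```bash
python3 -c "from h import *;st()"
```

```text
t 20.4 case xy mm [ 0.1 73.2] z 380.0 tooly-yaw -0.2778 tilt [-0.001 -0.002 -1.   ] F [-0.3  0.9 -0.3] w 84.9 q [-0.08  0.56 -0.21  1.75  0.15  0.85 -0.63]
```

drive_tool:
  targets:
    - [1,0,20,0,0,0]
    - [0,0,35,0,0,0]
    - [0,0,25,0,0,0]
    - [0,0,12,0,0,0]
    - [0,0,8,0,0,0]
    - [0,0,3,0,0,0]
    - [0,0,0,0,0,0]
    - [0,0,0,0,0,0]

```text
time_s: 21.2
position: [0.5695, 0.0998, 0.2782]
orientation: [2.505, 1.895, 0.003]
wrist_force: [0.2, -0.9, -0.2]
width: 0.0854
```

```bash
python3 -c "from h import *;st()"
```

```text
t 21.2 case xy mm [ 0.3 76.1] z 278.2 tooly-yaw -0.2754 tilt [ 0.002  0.    -1.   ] F [ 0.2 -0.9 -0.2] w 85.4 q [-0.11  0.7  -0.17  1.83  0.19  0.63 -0.67]
```

drive_tool:
  targets:
    - [-1,0,2,0,0,0]
    - [0,0,0,0,0,0]
    - [0,0,0,0,0,0]
    - [0,0,0,0,0,0]

```text
time_s: 21.6
position: [0.5688, 0.0988, 0.2754]
orientation: [2.505, 1.896, 0.0]
wrist_force: [-0.4, -0.2, -0.2]
width: 0.0855
```

drive_tool:
  targets:
    - [0,0,0,0,0,0]
    - [0,0,0,0,0,0]
    - [0,0,0,0,0,0]
    - [0,0,0,0,0,0]
    - [0,0,0,0,0,0]
  gripper: 0

```text
time_s: 22.1
position: [0.5688, 0.0989, 0.2757]
orientation: [2.505, 1.896, 0.001]
wrist_force: [-1.0, 0.2, 5.0]
width: 0.0647
```

```bash
python3 -c "from h import *;st()"
```

```text
t 22.1 case xy mm [-0.1 75. ] z 275.7 tooly-yaw -0.2752 tilt [ 0.  0. -1.] F [-1.   0.2  5. ] w 64.7 q [-0.11  0.7  -0.17  1.83  0.19  0.62 -0.67]
```

drive_tool:
  targets:
    - [0,0,-4,0,0,0]
    - [0,0,-5,0,0,0]
    - [0,0,-8,0,0,0]
    - [0,0,0,0,0,0]
    - [0,0,0,0,0,0]

```text
time_s: 22.6
position: [0.5688, 0.0986, 0.2925]
orientation: [2.505, 1.895, 0.0]
wrist_force: [0.4, -0.5, -3.9]
width: 0.0649
```

```bash
python3 -c "from h import *;st()"
```

```text
t 22.6 case xy mm [-0.1 74.8] z 292.5 tooly-yaw -0.2753 tilt [ 0. -0. -1.] F [ 0.4 -0.5 -3.9] w 64.9 q [-0.1   0.67 -0.18  1.82  0.18  0.66 -0.67]
```

Weight 3.9 N = the lock, with no snag. Continue up.

drive_tool:
  targets:
    - [0,0,-10,0,0,0]
    - [0,0,-15,0,0,0]
    - [0,0,-20,0,0,0]
    - [0,0,-25,0,0,0]
    - [0,0,-25,0,0,0]
    - [0,0,-20,0,0,0]
    - [0,0,-15,0,0,0]
    - [0,0,-8,0,0,0]
    - [0,0,0,0,0,0]
    - [0,0,0,0,0,0]
    - [0,0,0,0,0,0]

```text
time_s: 23.7
position: [0.5684, 0.0987, 0.4292]
orientation: [-2.504, -1.895, 0.003]
wrist_force: [0.8, -0.3, -3.0]
width: 0.0646
```

Run:
```python
from h import *
st();im=eyes.get_image("side");save(im,"g",(210,110,400,370),2.3)
```

```text
t 23.7 case xy mm [-0.5 74.7] z 429.2 tooly-yaw -0.2751 tilt [-0.002 -0.    -1.   ] F [ 0.8 -0.3 -3. ] w 64.6 q [-0.08  0.5  -0.22  1.69  0.13  0.96 -0.62]
```

View pics/g.png

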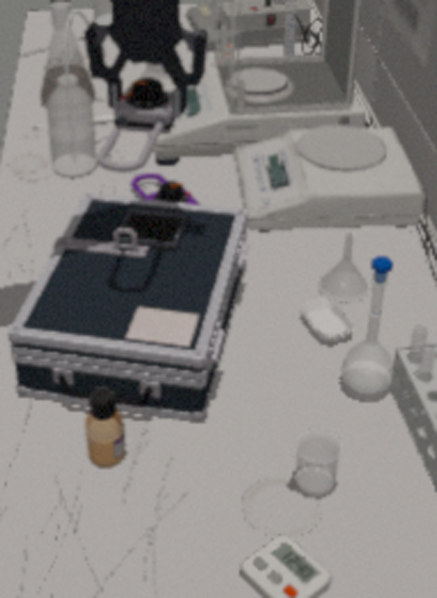

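```bash
python3 -c "from h import *;st();print(ticket.sign_off())"
```

```text
t 23.75 case xy mm [-0.4 74.8] z 429.2 tooly-yaw -0.275 tilt [-0.002 -0.    -1.   ] F [ 0.7 -0.9 -3.8] w 65.2 q [-0.08  0.5  -0.22  1.69  0.13  0.96 -0.62]
the job is handed in; nothing more can be done
None
```

The job is done and handed in at about 24 s, with the arm holding the open padlock about 157 mm above the lid.

- **Bottle:** I moved it by its cap from the lid to the worktop beyond the case's right-hand end. The pictures after release show it standing upright.
- **Dial:** I turned it three clicks clockwise (1.884 rad). The top view then showed the orange line at the red mark.
- **Shackle:** I pulled it about 36 mm, until the force rose to about 16 N at the stop. The top view showed the short leg's tip past the staple.
- **Padlock:** I gripped it by the body and lifted it straight up without snagging. The force reads about 3.8 N, which matches its weight, and the opening reads 65 mm. The tool is upright to within about 0.002 rad, and the last picture shows the dial up and the shackle open.

In the last picture the beaker, timer, wash bottle and purple look-alike appear where they were. I judged this by eye and did not measure it. No check failed. The only unexpected reading was about 19 N of upward force when the gripper closed on the bottle cap, below the 40 N limit.

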